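Clamp the sample bottle on the bench shaker with its cam lever

ROBOT

A 6-joint arm with a two-finger parallel gripper is mounted at the origin on a cart in front of the work surface, level with it; the furniture and walls round the work are solid. World frame = base frame: x ahead of the robot, y to its left, z up, the work surface at z = 0. Lengths are in mm, angles in rad, forces in N, time in s.
With the tool pointing down it reaches from about 225 to 875 mm from the base axis. Payload 3.4 kg.
Tool frame: the origin (TCP) lies where the fingers leave the gripper's body, on its centre line; the fingertips stand 73 mm ahead of it and the grasp point (between the pads) lies 54 mm ahead of it (robot.hold_point_z is the z of the grasp point in the tool frame, in mm); z points along the fingers, y is the line along which they close (so a half turn about z gives the same grasp; the last joint's range is limited). The gripper opens to 85 mm and grips with 20 to 120 N. Pads are 22 mm wide; open, the fingers measure 114 mm over their backs; the gripper's body (76 mm by 85 mm) begins 54 mm behind the grasp point. The pads swing forward as they close: fully open they stand 13 mm farther back than shut.
Start: joints at [-0.121, 0.276, 1.505, -0, 1.361, -0.121], TCP at [575.026, -0.009, 303.928] pointing down, gripper open.
Joint ranges: [-2.89, 2.89], [-0.75, 2.08], [0.22, 2.7], [-1.18, 4.32], [0.11, 2.71], [-2.7, 2.7]. Speed limits (rad/s): [2.57, 2.57, 3.14, 3.14, 3.14, 3.14].

INTERFACE

Orientations are given as a unit quaternion [x, y, z, w].
In Python, from station import sense, cams, robot gives the robot as it stands.
- The arm moves only by the tool send_rows, never from a script. Its argument "increments" is a list that holds one entry, the list of rows, each a list of 5 numbers: the shift along the tool's x, y, z in mm, then the turn about the tool's z in rad, then the closure in counts, from 0 (fully open) to 255 (shut). A call has 1 to 5 rows; each row is the pose to reach, as a shift and turn from the pose commanded when the call began, along the tool's axes at that moment; what a row does not reach only later rows make up. A row lasts 1/8 s, in which the tool goes at most 62.5 mm and 10.7 degrees, less where a joint would pass 70% of its speed; a pose out of reach is approached as far as the arm can. A call with a gripper value outside its range is refused whole. The fingers move at their own pace and stop on an object; "newtons" is the grip in N (left out, the last holds). Time passes only in rows, so rows that repeat a pose let the fingers close. It gives the time, the measured TCP pose, the force and the opening at its end, in the units of the state.
- sense(): the state, without advancing time (a new reading comes with each control period).
- cams.capture(name): name is "scene" or "side" or "wrist"; returns the picture (384x512x3 uint8, red, green, blue); there is no depth.
- cams.camera_model(name): a dict with "intrinsics" (3x3 intrinsics, pixels), "rvec" (rotation vector, rad) and "tvec" (3), from world to camera coordinates, as OpenCV has them; the wrist camera has in their place "tool_from_camera" (4x4, takes a point from camera to tool coordinates, whose origin is the TCP and whose axes are the flange's). Camera axes: x right, y down, z forward; pixel columns grow to the right and rows downward; lengths in mm; the calibration is good to about 2 mm. A picture is of the moment at which its call begins: read the wrist's pose just before it. camera_model takes no time and is no camera call.
- robot.hand_in(): hands the job in, once; it reports no verdict.
The state is a dict: "time": time; "joint_positions": joint angles; "qvel": joint speeds; "effort": joint torques, N m; "tool_pos": TCP position; "ee_rot": TCP orientation; "ft_force": force on the tool from outside, world axes, zero at the start; "moment": the same for the moment, N m; "gripper_width": finger opening in mm.
Only numpy, scipy, OpenCV 4.12 (cv2) and the standard library are available. Lean on these libraries where they do the work, as an engineer would, in place of code of your own. Each camera call takes 0.05 s, during which the arm holds its last target. There are 200 camera calls.

TASK

Stand the amber bottle on the shaker's deck, between the V-shaped stop and the spring pad, and let go of it; then swing the red cam lever round until the pad holds the bottle against the stop and the mouth of the pad's sleeve stands in the green band on the pad's shank, and leave it so. Do not overrun: beyond the green band the glass is squeezed too hard. Leave the other glassware standing where it is.

Things in the scene. Friction and masses are not known exactly. Their poses are not given: they have to be found in the camera images.
- bottle: the only amber glass bottle: body 70 mm across, 138 mm tall with its blue screw cap, 0.25 to 0.5 kg, upright. Origin: centre of its underside, z up. The cap is 52 mm across and spans heights 112 to 138 mm: the place to grasp it from above. Its round side is straight from the base to at least 75 mm height.
- shaker: white bench shaker, standing still (does not move), 180 mm (x) by 240 mm (y) at its aluminium deck. Origin: centre of its underside, on the table; z up, the control panel faces its -x, the cam is on its +y side. The bottle stands on the black rubber mat, whose top is at z = 70 mm. Stop, bottle, pad and cam pivot all lie on one line along y at x = +20 mm. The pad presses towards -y.
- v_stop: aluminium V-shaped stop, its top 66 mm above the mat, fixed on the shaker's deck; its distance from the pad differs each time. Origin: apex of the V, at the height of the mat; axes as the shaker's, the V opens towards +y. A bottle resting in the V has its axis 40 mm from the apex, along +y. With the bottle in the V and the lever at 0 a gap of 6 to 12 mm is left before the pad.
- pad_face (a point): centre of the rubber pad's face (34 mm wide, 36 mm tall), 42 mm above the mat, at x = 20 mm in the shaker's frame; it faces the stop (shaker's -y).
- pad (a joint): how far the pad's sprung shank (18 mm thick, 14 mm of it showing at rest) is pushed back into the dark sleeve, m: 0 when the pad presses on nothing, 0.012 at its hard stop. The spring takes 1.5 N per mm. A green band on the shank lies at 2.5 to 8 mm from the sleeve's mouth at rest, so the mouth stands in the green band when this reads 0.0025 to 0.008.
- cam_lever (a joint): angle of the cam lever, rad: 0 open (lever points to the shaker's -x), growing as it is swung clockwise seen from above, by way of the shaker's +y (pi/2), to its stop at 2.4. The eccentric disc moves sleeve and pad together towards the stop by 13 mm x (1 - cos angle). It has friction (about 3 to 5 N at the knob) and stays where it is left.
- cam_pivot (a point): on the lever's vertical turning axis, 60 mm above the mat (height of the red arm), at x = 20 mm, y = 75 mm in the shaker's frame.
- lever_knob (a point): middle of the black upright round grip at the end of the red lever: 22 mm thick, 48 mm tall, this point 24 mm below its top and 94 mm above the mat; 85 mm from the turning axis. It does not spin on the lever, but can turn between fingers.
- cylinder: bystander: clear measuring cylinder, 204 mm tall, foot 60 mm. Origin: underside.
- flask: bystander: round glass flask with a long thin neck and white stopper, 189 mm tall, 65 mm across. Origin: underside.
- beaker: bystander: small clear beaker, 70 mm tall, 56 mm across. Origin: underside.
Things that resemble listed ones, but are neither listed nor needed, are in the scene too. Leave any pink or turquoise look-alike of the bottle alone.

How it is judged (in metres and radians):
On the way:
1. the bottle stands upright on the mat between stop and pad, let go, the pad not yet pressed (horizontal distance between bottle and v_stop below 0.056 m and angle between bottle's own z axis and vertical below 0.1 rad and z of bottle in the frame of shaker between 0.066 and 0.075 m and contact force between bottle and the fingers below 0.1 N and value of joint pad below 0.0015 m), for 0.2 s.
At the end, for the whole second after the job is handed in: The bottle stands upright on the mat, at rest and pressed against the V stop by the pad, with the sleeve's mouth in the green band (pad pushed in 2 to 8.5 mm) (value of joint pad between 0.002 and 0.0085 m and contact force between bottle and v_stop above 1 N and horizontal distance between bottle and v_stop below 0.048 m and angle between bottle's own z axis and vertical below 0.1 rad and z of bottle in the frame of shaker between 0.066 and 0.075 m and linear speed of bottle below 0.02 m/s); the robot touches nothing.
It fails at once if lever overrun: pad pushed in more than 9 mm, well past the green band (value of joint pad above 0.009 m).
It fails at once if the bottle is tipped over (angle between bottle's own z axis and vertical above 0.7 rad).
It fails at once if other glassware is shifted by more than 30 mm or knocked over (distance of any of cylinder, flask, beaker from where it was at the start of the episode above 0.03 m or angle between any of cylinder, flask, beaker's own z axis and vertical above 0.5 rad).
It also fails if it takes over 54 s, if anything falls off the work surface, if the arm or the gripper's body presses on something with over 40 N, if the wrist force passes 120 N, or if a joint passes its speed limit or range.

## Working session

There is one attempt and no reset: what is moved stays moved. The work goes in short steps, Python scripts to look and compute and a tool call to move; the robot and the scene stay as the last step left them, time stands still between calls to the robot, and variables do not carry over. Pictures are saved under pics/ and viewed, on a budget of 10 in all, crops included, one or two more only if the job needs it, and the job is handed in when it is done.

Besides the shell and the picture viewer there is one more tool, called as name([rows], argument=value, ...), one row to a line, values as JSON. send_rows: Moves the arm, as the interface text tells. Its arguments: {"type":"object","properties":{"increments":{"type":"array","items":{"type":"array","items":{"type":"array","items":{"type":"number"}}}},"newtons":{"type":"number"}},"required":["increments"]}

```bash
mkdir -p pics; cat > h.py <<'E'
import numpy as np, cv2
from scipy.spatial.transform import Rotation as R
from station import sense, cams, robot
def cam(name, s=None):
    m=cams.camera_model(name); K=np.array(m["intrinsics"],float)
    if "rvec" in m:
        Rm=cv2.Rodrigues(np.array(m["rvec"],float))[0]; t=np.array(m["tvec"],float).ravel()
        return K,Rm,t
    s=s or sense(); T=np.eye(4); T[:3,:3]=R.from_quat(s["ee_rot"]).as_matrix(); T[:3,3]=s["tool_pos"]
    W=np.linalg.inv(T@np.array(m["tool_from_camera"])); return K,W[:3,:3],W[:3,3]
def ray(c,uv):
    K,Rm,t=c; d=Rm.T@np.linalg.inv(K)@np.array([uv[0],uv[1],1.]); return -Rm.T@t,d
def onz(c,uv,z):
    o,d=ray(c,uv); return o+d*(z-o[2])/d[2]
def proj(c,P):
    K,Rm,t=c; p=K@(Rm@np.array(P,float)+t); return p[:2]/p[2]
def tri(l):
    A=np.zeros((3,3));b=np.zeros(3)
    for c,uv in l:
        o,d=ray(c,uv); d/=np.linalg.norm(d); M=np.eye(3)-np.outer(d,d); A+=M;b+=M@o
    return np.linalg.solve(A,b)
def snap(name,f):
    s=sense(); im=cams.capture(name); cv2.imwrite("pics/"+f,im[:,:,::-1]); return im,cam(name,s)
E
python3 - <<'E'
from h import *
ims=[snap(n,n+"0.png") for n in("scene","side")]
cv2.imwrite("pics/w0.png",cams.capture("wrist")[:,:,::-1])
print(sense())
for n in("scene","side"):
    K,Rm,t=cam(n);print(n,-Rm.T@t,Rm[2],K[0,0])
E
```

```text
{'time': 0.15, 'joint_positions': array([-1.21002205e-01,  2.76439139e-01,  1.50581675e+00,  2.26059626e-06,
        1.36069849e+00, -1.20985542e-01]), 'qvel': array([-2.47317459e-05, -1.80098003e-03, -4.16541320e-03,  1.20259654e-03,
       -2.96494469e-03, -7.92040734e-04]), 'effort': array([ 9.65923646e-04, -4.17143512e+01, -2.46032345e+01, -1.26433165e-04,
        7.58384820e-03, -3.43765259e-05]), 'tool_pos': array([5.74716357e+02, 2.84832594e-02, 3.03254591e+02]), 'ee_rot': array([ 7.07112676e-01,  7.07100559e-01, -4.18943710e-04, -5.36714715e-04]), 'ft_force': array([-1.09845278, -0.35840163, -0.07801159]), 'moment': array([-0.02461109, -0.00398136, -0.02865195]), 'gripper_width': 85.33615434253699}
scene [233.80044117 574.6945951  537.40262042] [ 0.36399646 -0.793066   -0.48841877] 378.78298167885305
side [406.07932757 502.20187933 679.27514464] [ 0.17788122 -0.72607319 -0.6642108 ] 350.8560851960562
```

View pics/scene0.png

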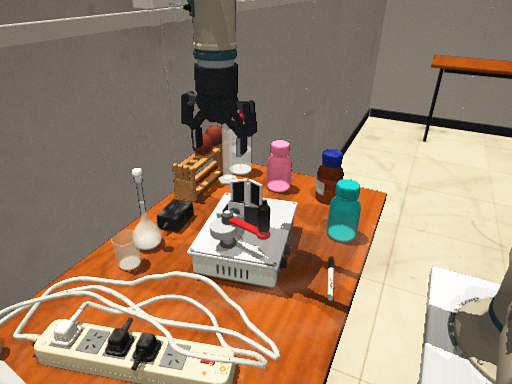

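View pics/side0.png

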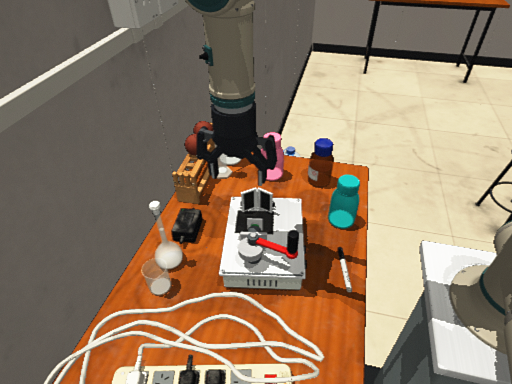

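Scene: amber bottle with blue cap at (330,178), pink look-alike at (279,168), turquoise one at (344,212). In side the amber bottle is at (321,162), with a small blue thing at (290,152). The shaker is at about (245,240) in scene and the black knob at (263,215). I choose the amber one and check it in crops.

```bash
python3 - <<'E'
from h import *
def crop(n,x0,y0,w,h,k):
    return cv2.resize(cv2.imread(f"pics/{n}0.png")[y0:y0+h,x0:x0+w],None,fx=k,fy=k,interpolation=cv2.INTER_CUBIC)
a=crop("scene",185,140,160,145,5);cv2.imwrite("pics/c1.png",a[:600+125,:800][:725][125-0:725] if 0 else cv2.resize(a,(660,598)))
b=crop("side",215,130,160,160,5);cv2.imwrite("pics/c2.png",cv2.resize(b,(600,600)))
C={}
for n in("scene","side"):
    im=cv2.imread(f"pics/{n}0.png"); hsv=cv2.cvtColor(im,cv2.COLOR_BGR2HSV)
    m=cv2.inRange(hsv,(112,120,40),(130,255,255)); k,l,s,c=cv2.connectedComponentsWithStats(m)
    for i in range(1,k):
        if s[i,4]>20: print(n,s[i],c[i])
    i=1+np.argmax(s[1:,4]); C[n]=c[i]
    print(n,onz(cam(n),c[i],125))
print(tri([(cam(n),C[n]) for n in C]))
E
```

```text
scene [322 149  21  18 315] [332.04444444 157.61587302]
scene [ 427.06454426 -326.01670501  125.        ]
side [315 139  18  18 270] [322.98518519 147.20740741]
side [ 429.78021789 -318.83243992  125.        ]
[ 428.16535628 -322.27434002  124.80583032]
```

View pics/c1.png

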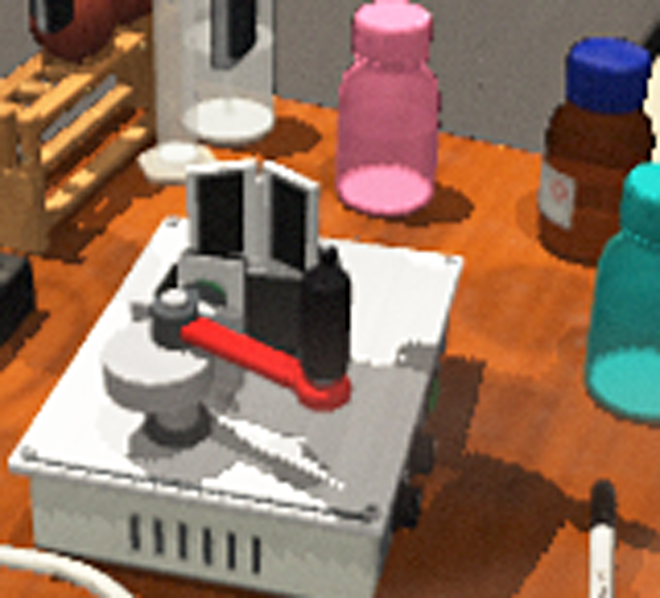

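View pics/c2.png

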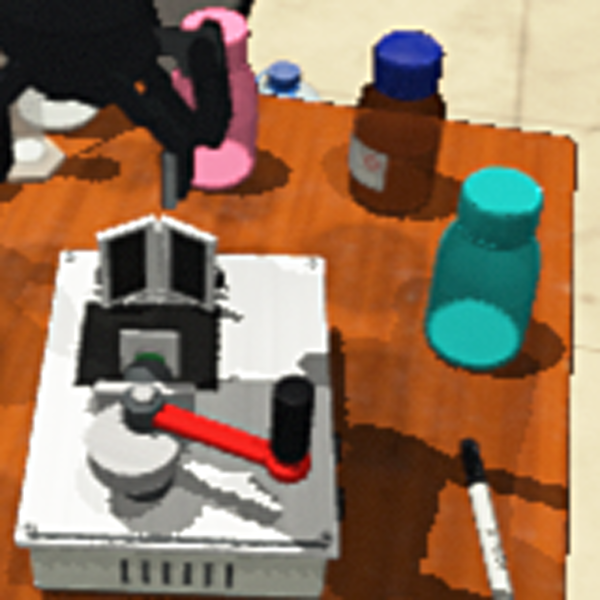

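```bash
cat > m.py <<'E'
from h import *
S=cam("scene");D=cam("side")
s=lambda u,v:(185+u/4.125,140+v/4.125)
d=lambda u,v:(215+u/3.75,130+v/3.75)
P={"knobtop":((328,255),(293,382)),"hub":((174,297),(143,390)),"BL":((172,222),(70,258)),"BR":((455,261),(313,263)),"FL":((30,455),(30,530)),"FR":((372,512),(327,538)),"Vtop":((262,168),(157,220)),
"pink":((393,15),(222,15)),"turq":((650,172),(503,180))}
for k,(a,b) in P.items(): print(k,tri([(S,s(*a)),(D,d(*b))]).round(1))
E
python3 m.py
```

```text
knobtop [448.6  72.  200.9]
hub [533.1  47.2 142.9]
BL [ 627.4 -117.1   71.8]
BR [ 466.2 -157.9   66. ]
FL [586.   96.6  67.2]
FR [424.5  65.   69.3]
Vtop [ 563.1 -105.5  129.1]
pink [ 572.8 -333.1  135.5]
turq [ 358.6 -156.4  155.4]
```

send_rows([
  [[-62,-28,0,0,0],[-124,-57,0,0,0],[-186,-85,0,0,0],[-248,-113,0,0,0],[-280,-130,0,0,0]],
])

```text
time: 0.78
tool_pos: [443.9, -281.8, 303.8]
ee_rot: [0.707, 0.707, 0.0, 0.0]
ft_force: [-0.1, -0.1, 0.2]
gripper_width: 85.5
```

```bash
python3 - <<'E'
from h import *
s=sense();print(s["tool_pos"],s["ee_rot"],s["time"])
im,c=snap("wrist","w1.png"); print(cams.camera_model("wrist"))
hsv=cv2.cvtColor(im,cv2.COLOR_RGB2HSV); m=cv2.inRange(hsv,(112,120,40),(130,255,255))
k,l,st,ce=cv2.connectedComponentsWithStats(m)
for i in range(1,k):
    if st[i,4]>30: print(st[i],ce[i],onz(c,ce[i],138))
E
```

```text
[ 443.93040361 -281.76419719  303.7629621 ] [7.07164828e-01 7.07048721e-01 2.29251577e-05 1.07604885e-04] 0.775
{'intrinsics': array([[283.5094438 ,   0.        , 255.64908913],
       [  0.        , 283.5094438 , 191.79748927],
       [  0.        ,   0.        ,   1.        ]]), 'tool_from_camera': array([[-4.52953184e-04, -9.63620016e-01, -2.67275625e-01,
         6.74782001e+01],
       [ 9.99999896e-01, -4.20190560e-04, -1.79773604e-04,
        -1.16852514e+00],
       [ 6.09267482e-05, -2.67275679e-01,  9.63620106e-01,
        -7.10813013e+01],
       [ 0.00000000e+00,  0.00000000e+00,  0.00000000e+00,
         1.00000000e+00]])}
[ 213  219   52   50 1520] [240.54868421 245.88684211] [ 428.8940269  -331.37326673  138.        ]
```

View pics/w1.png

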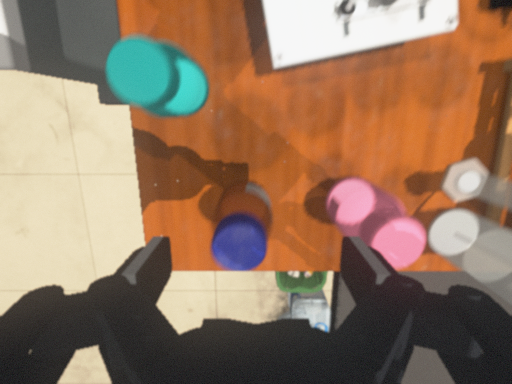

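Amber bottle's cap at (240,245), pink at (400,240), turquoise at (155,75). The wrist camera puts the cap about 8 mm farther out than the scene cameras did. I'll move closer, settle and re-measure.

send_rows([
  [[-44,-16,20,0,0],[-44,-16,20,0,0],[-44,-16,20,0,0]],
])

```text
time: 1.2
tool_pos: [429.1, -323.5, 283.7]
ee_rot: [0.707, 0.707, 0.0, -0.001]
ft_force: [0.2, 0.9, -0.1]
gripper_width: 85.5
```

```bash
python3 - <<'E'
from h import *
s=sense();print(s["tool_pos"],s["time"])
im,c=snap("wrist","w2.png")
hsv=cv2.cvtColor(im,cv2.COLOR_RGB2HSV); m=cv2.inRange(hsv,(110,90,20),(132,255,255))
k,l,st,ce=cv2.connectedComponentsWithStats(m)
i=1+np.argmax(st[1:,4]); x,y,w,h,a=st[i]; print(st[i],ce[i],onz(c,ce[i],135))
for y0 in(-322,-327,-332):
    q=[proj(c,(428.5+26*np.cos(t),y0+26*np.sin(t),z)) for z in(138,112) for t in np.linspace(0,6.28,60)]
    print(y0,np.min(q,0),np.max(q,0))
print([ (x,y),(x+w,y+h)])
E
```

```text
[ 429.1034283  -323.50621084  283.70655521] 1.2
[ 227  174   60   64 2846] [257.12825018 205.68868587] [ 429.07743233 -328.54181753  135.        ]
-322 [223.89286038 161.50695371] [288.95943836 229.28368532]
-327 [224.08443634 167.22371907] [288.77096971 234.89003557]
-332 [224.27378565 172.87901225] [288.58468819 240.43323324]
[(np.int32(227), np.int32(174)), (np.int32(287), np.int32(238))]
```

send_rows([
  [[-5,0,40,0,0],[-5,0,90,0,0],[-5,0,102,0,0],[-5,0,102,0,0],[-5,0,102,0,255]],
], newtons=50)

```text
time: 1.88
tool_pos: [430.3, -329.6, 183.9]
ee_rot: [0.707, 0.707, 0.0, 0.002]
ft_force: [0.2, 0.1, -0.1]
gripper_width: 69.8
```

send_rows([
  [[0,0,0,0,255],[0,0,0,0,255],[0,0,0,0,255],[0,0,0,0,255]],
])

```text
time: 2.38
tool_pos: [429.7, -329.7, 184.0]
ee_rot: [0.707, 0.707, 0.0, 0.002]
ft_force: [-1.3, 1.6, 6.1]
gripper_width: 51.7
```

send_rows([
  [[0,0,-40,0,255],[0,0,-100,0,255],[0,0,-150,0,255],[50,22,-150,-0.05,255],[100,45,-150,-0.1,255]],
])

```text
time: 3.0
tool_pos: [474.2, -228.3, 333.0]
ee_rot: [0.671, 0.741, 0.0, 0.001]
ft_force: [0.3, -0.7, -4.3]
gripper_width: 51.8
```

send_rows([
  [[55,24,0,0,255],[110,48,0,-0.04,255],[150,66,0,-0.08,255],[169,76,0,-0.095,255],[169,76,0,-0.095,255]],
])

```text
time: 3.62
tool_pos: [532.8, -51.8, 331.9]
ee_rot: [0.634, 0.773, 0.0, -0.0]
ft_force: [0.5, -1.0, -3.6]
gripper_width: 51.6
```

```bash
python3 - <<'E'
from h import *
s=sense();print(s["tool_pos"],R.from_quat(s["ee_rot"]).as_matrix().round(3),s["time"],s["ft_force"],s["gripper_width"])
im,c=snap("wrist","w3.png")
cv2.imwrite("pics/w3b.png",cv2.resize(im[:,:,::-1],(800,600),interpolation=cv2.INTER_CUBIC))
np.savez("w3.npz",K=c[0],R=c[1],t=c[2])
E
```

```text
[532.79852268 -51.78263949 331.86549019] [[-0.196  0.981 -0.   ]
 [ 0.981  0.196  0.   ]
 [ 0.    -0.    -1.   ]] 3.625 [ 0.49123382 -0.97029461 -3.64490545] 51.58535847318699
```

View pics/w3b.png

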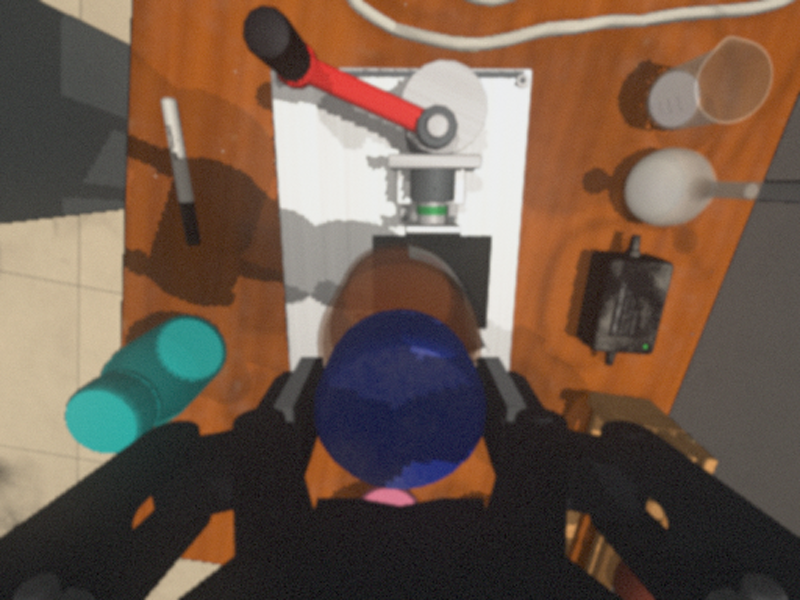

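```bash
python3 - <<'E'
from h import *
d=np.load("w3.npz");c=(d["K"],d["R"],d["t"])
f=lambda u,v,z:onz(c,((u+.5)/1.5625-.5,(v+.5)/1.5625-.5),z)
Rz=R.from_euler("z",.196).as_matrix()
pts={"FL":(532,70,69),"FR":(272,70,69),"hub145":(437,122,145),"knobtop":(268,33,188),"padfrontL":(404,233,130),"padfrontR":(461,233,130),"matL":(373,236,70),"matR":(491,236,70),"matRb":(486,325,70),"sleeve":(432,200,121)}
for k,p in pts.items():
    w=f(*p); print(k,w.round(1),(Rz.T@(w)).round(1))
E
```

```text
FL [593.1 101.4  69. ] [601.5 -16.   69. ]
FR [418.8  66.6  69. ] [423.7 -16.3  69. ]
hub145 [532.5  46.7 145. ] [531.4 -57.9 145. ]
knobtop [450.8  62.  188. ] [454.3 -26.9 188. ]
padfrontL [527.3 -17.5 130. ] [ 513.8 -119.8  130. ]
padfrontR [561.6 -10.6 130. ] [ 548.8 -119.8  130. ]
matL [507.  -31.2  70. ] [ 491.2 -129.3   70. ]
matR [593.7 -13.9  70. ] [ 579.7 -129.2   70. ]
matRb [607.4 -82.9  70. ] [ 579.7 -199.6   70. ]
sleeve [540.6   4.9 121. ] [ 531.3 -100.5  121. ]
```

Pivot, pad and deck fit the description: deck 178 mm wide, lever arm 84 mm, yaw 0.196. The lever stands at about 0.4 rad. The V stop is hidden behind the bottle, so I'll back off over it to see it.

send_rows([
  [[-30,0,-30,0,255],[-80,0,-30,0,255],[-110,0,-30,0,255],[-110,0,-30,0,255],[-110,0,-30,0,255]],
])

```text
time: 4.3
tool_pos: [553.3, -161.8, 361.7]
ee_rot: [0.636, 0.772, -0.0, -0.001]
ft_force: [-0.8, 0.2, -3.7]
gripper_width: 51.6
```

```bash
python3 - <<'E'
from h import *
s=sense();print(s["tool_pos"],s["time"],s["ft_force"],np.abs(s["qvel"]).max())
im,c=snap("wrist","w4.png")
cv2.imwrite("pics/w4b.png",cv2.resize(im[:230,120:420,::-1],(780,598),interpolation=cv2.INTER_CUBIC))
np.savez("w4.npz",K=c[0],R=c[1],t=c[2])
E
```

```text
[ 553.33143544 -161.752166    361.69325412] 4.3 [-0.81007185  0.21354443 -3.73230876] 0.02016949222828332
```

View pics/w4b.png

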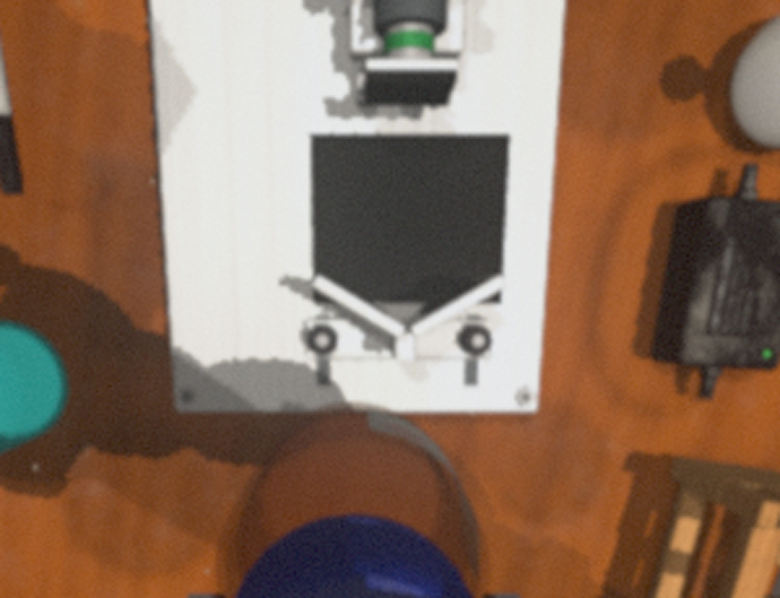

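Pad face at crop (412,75–105), mat at (312–508, 135–300), V's inner apex at (407,330).

```bash
python3 - <<'E'
from h import *
d=np.load("w4.npz");c=(d["K"],d["R"],d["t"])
Rz=R.from_euler("z",.196).as_matrix()
f=lambda u,v,z:onz(c,((u+.5)/2.6-.5+120,(v+.5)/2.6-.5),z)
pts={"apex":(407,328,136),"Linner":(320,275,136),"Rinner":(502,276,136),"padtop":(412,70,130),"padtop2":(412,78,130),"padbot":(412,105,94),"matUL":(312,135,70),"matUR":(508,135,70),"BL":(175,411,69),"BR":(537,411,69),"hold":None}
for k,p in pts.items():
    if p: print(k,(Rz.T@f(*p)).round(1))
s=sense();T=R.from_quat(s["ee_rot"]).as_matrix();print("hold",(Rz.T@s["tool_pos"]).round(1),(Rz.T@T).round(3))
E
```

```text
apex [ 531. -211.  136.]
Linner [ 497.2 -191.   136. ]
Rinner [ 567.3 -191.6  136. ]
padtop [ 531.8 -118.9  130. ]
padtop2 [ 531.8 -121.6  130. ]
padbot [ 534.6 -122.4   94. ]
matUL [ 491.6 -129.1   70. ]
matUR [ 579.6 -129.4   70. ]
BL [ 421.3 -253.5   69. ]
BR [ 600.8 -254.1   69. ]
hold [ 511.4 -265.9  361.8] [[ 0.002  1.    -0.001]
 [ 1.    -0.002  0.001]
 [ 0.001 -0.001 -1.   ]]
```

send_rows([
  [[50,10,0,0,255],[99,20,0,0,255],[99,20,20,0,255],[99,20,70,0,255],[99,20,95,0,255]],
])

```text
time: 4.97
tool_pos: [552.7, -58.7, 264.8]
ee_rot: [0.634, 0.773, -0.001, -0.002]
ft_force: [0.6, 0.9, -3.4]
gripper_width: 51.5
```

send_rows([
  [[0,0,4,0,255],[0,0,8,0,255],[0,0,10,0,255],[0,0,10,0,255]],
])

```text
time: 5.48
tool_pos: [554.9, -60.3, 257.8]
ee_rot: [0.635, 0.773, 0.0, 0.001]
ft_force: [-0.4, 0.0, -3.0]
gripper_width: 51.5
```

```bash
python3 - <<'E'
from h import *
s=sense();Rz=R.from_euler("z",.196).as_matrix();print(Rz.T@s["tool_pos"],s["ft_force"])
a,_=snap("scene","s5.png");b,_=snap("side","d5.png")
k=lambda im,x,y:cv2.resize(im[y:y+150,x:x+130,::-1],(390,450),interpolation=cv2.INTER_CUBIC)
cv2.imwrite("pics/c5.png",np.hstack([k(a,185,120),k(b,210,130)]))
E
```

```text
[ 532.51929539 -167.19748692  257.80403966] [-0.36066261  0.02632174 -3.04344417]
```

View pics/c5.png

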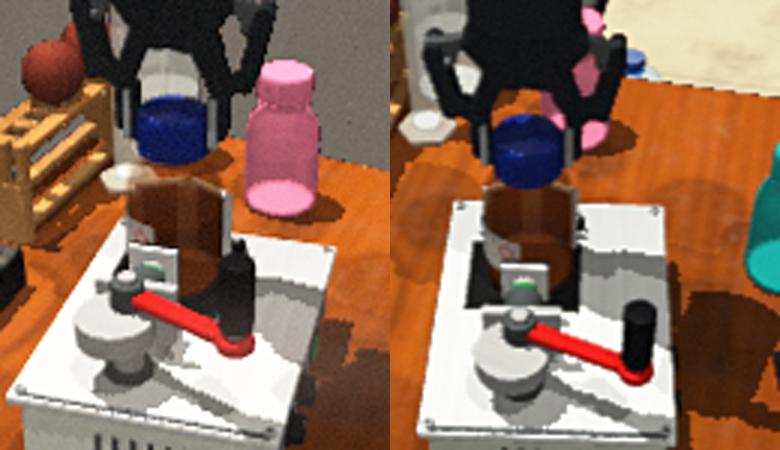

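The bottle is between V and pad, about to touch the mat. I'll lower until the force shows contact.

send_rows([
  [[0,0,2,0,255],[0,0,3,0,255],[0,0,4,0,255],[0,0,4,0,255]],
])

```text
time: 6.08
tool_pos: [554.5, -60.2, 254.1]
ee_rot: [0.635, 0.773, 0.0, 0.0]
ft_force: [-3.1, 0.5, 4.8]
gripper_width: 51.7
```

send_rows([
  [[0,0,0,0,60],[0,0,0,0,0],[0,0,0,0,0],[0,0,0,0,0]],
])

```text
time: 6.58
tool_pos: [554.6, -60.2, 252.8]
ee_rot: [0.635, 0.773, 0.0, 0.0]
ft_force: [0.2, 0.6, -0.2]
gripper_width: 85.4
```

send_rows([
  [[0,0,-40,0,0],[0,0,-90,0,0],[0,0,-90,0,0],[0,0,-90,0,0]],
])

```text
time: 7.08
tool_pos: [554.2, -60.1, 342.6]
ee_rot: [0.635, 0.773, -0.0, -0.0]
ft_force: [0.1, -0.3, 0.1]
gripper_width: 85.7
```

```bash
python3 - <<'E'
from h import *
s=sense();Rz=R.from_euler("z",.196).as_matrix();print(Rz.T@s["tool_pos"],s["ft_force"],s["time"],s["joint_positions"])
im,c=snap("wrist","w6.png")
np.savez("w6.npz",K=c[0],R=c[1],t=c[2])
cv2.imwrite("pics/w6b.png",cv2.resize(im[:290,100:450,::-1],(724,600),interpolation=cv2.INTER_CUBIC))
E
```

```text
[ 531.91637892 -166.87787296  342.55419166] [ 0.05675721 -0.26423842  0.10960063] 7.075 [-2.32834736e-01  2.30392857e-01  1.47266877e+00  3.32731386e-05
  1.43891881e+00 -4.27836018e-01]
```

View pics/w6b.png

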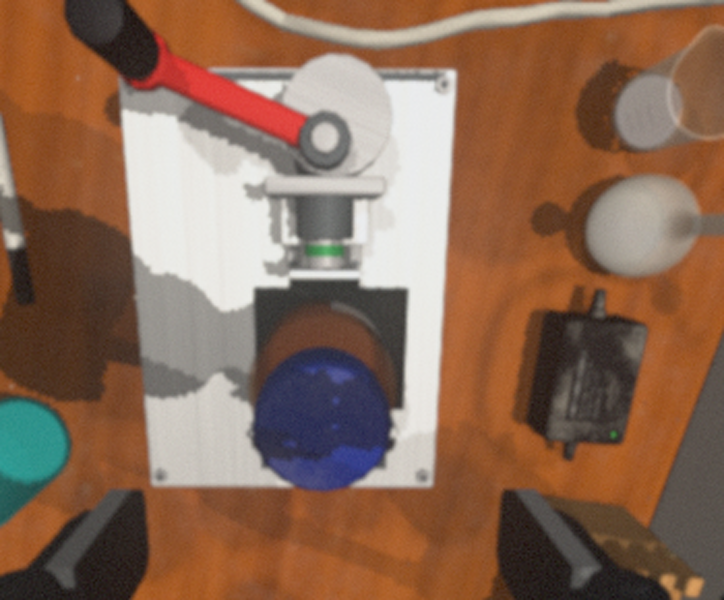

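Bottle stands upright in front of the V, let go (cap at (322,420) in the crop). Next I align the fingers' closing line with the lever's tangent and go above the knob.

send_rows([
  [[40,-22,-20,-0.18,0],[80,-44,-20,-0.36,0],[120,-66,-20,-0.54,0],[140,-78,-20,-0.72,0],[140,-78,-20,-0.9,0]],
])

```text
time: 7.75
tool_pos: [448.8, 63.3, 361.6]
ee_rot: [0.232, 0.973, -0.0, -0.002]
ft_force: [0.3, -0.1, -0.2]
gripper_width: 85.7
```

send_rows([
  [[0,0,0,-0.17,0],[0,0,0,-0.27,0],[0,0,0,-0.27,0],[0,0,0,-0.27,0]],
])

```text
time: 8.25
tool_pos: [450.6, 62.0, 362.1]
ee_rot: [0.103, 0.995, -0.0, -0.001]
ft_force: [-0.1, 0.2, -0.5]
gripper_width: 85.6
```

```bash
cat > k.py <<'E'
from h import *
import sys
Rz=R.from_euler("z",.196).as_matrix()
piv=np.array([531.7,-60.]); knob=lambda th:piv+85*np.array([-np.cos(th),np.sin(th)])
def st():
    s=sense(); p=Rz.T@s["tool_pos"]; T=Rz.T@R.from_quat(s["ee_rot"]).as_matrix(); return s,p,T
def plan(ths,z=None):
    """tool shifts and turns from the present pose to knob positions ths, tool y along tangent"""
    s,p,T=st(); a0=np.arctan2(T[1,1],T[0,1])
    for th in ths:
        d=np.array([*knob(th),p[2]])-p; l=T.T@d
        print(th,l.round(1),"turn",round(a0-(np.pi/2-th),3))
E
python3 - <<'E'
from k import *
s,p,T=st();print(p,s["time"],s["joint_positions"].round(2)); plan([.404])
im,c=snap("wrist","w7.png"); np.savez("w7.npz",K=c[0],R=c[1],t=c[2])
print([proj(c,Rz@np.array([*knob(.404),z])).round() for z in(188,140)])
cv2.imwrite("pics/w7b.png",im[:,:,::-1])
E
```

```text
[454.07030285 -26.90453268 362.09584997] 8.25 [-0.02  0.06  1.63 -0.    1.45 -1.38]
0.404 [0.6 0.1 0. ] turn 0.001
[array([256., 192.]), array([256., 180.])]
```

View pics/w7b.png

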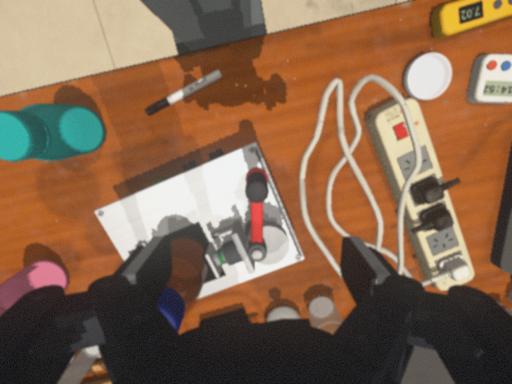

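The knob is at (257,185), as predicted. Descend and grip softly.

send_rows([
  [[0,0,60,0,0],[0,0,115,0,0],[0,0,136,0,0],[0,0,136,0,0],[0,0,136,0,255]],
], newtons=25)

```text
time: 8.93
tool_pos: [451.8, 62.0, 227.9]
ee_rot: [0.103, 0.995, 0.0, 0.001]
ft_force: [-0.3, 0.2, -0.1]
gripper_width: 69.8
```

send_rows([
  [[0,0,0,0,255],[0,0,0,0,255],[0,0,0,0,255],[0,0,0,0,255],[0,0,0,0,255]],
])

```text
time: 9.55
tool_pos: [451.2, 62.2, 227.7]
ee_rot: [0.103, 0.995, 0.0, 0.001]
ft_force: [-1.7, 0.1, 5.8]
gripper_width: 21.5
```

```bash
python3 - <<'E'
from k import *
s,p,T=st();print(p,s["ft_force"]); plan([.404,.48,.56,.64,.72,.8])
E
```

```text
[454.69973558 -26.9066668  227.71378763] [-1.68141428  0.09254011  5.8342268 ]
0.404 [ 1.2 -0.2 -0. ] turn 0.002
0.48 [0.9 6.3 0. ] turn 0.078
0.56 [ 0.1 13.   0. ] turn 0.158
0.64 [-1.2 19.7  0. ] turn 0.238
0.72 [-3.1 26.2  0. ] turn 0.318
0.8 [-5.5 32.6  0. ] turn 0.398
```

send_rows([
  [[-0.3,6.8,0,0.08,255],[-1.1,13.5,0,0.16,255],[-2.4,20.2,0,0.24,255],[-4.3,26.7,0,0.32,255],[-6.7,33.1,0,0.4,255]],
])

```text
time: 10.18
tool_pos: [464.1, 93.0, 227.7]
ee_rot: [0.299, 0.954, -0.0, 0.0]
ft_force: [-2.0, -1.0, 7.9]
gripper_width: 21.3
```

send_rows([
  [[-0.3,6.8,0,0.08,255],[-1.1,13.5,0,0.16,255],[-2.4,20.2,0,0.24,255],[-4.3,26.7,0,0.32,255],[-6.7,33.1,0,0.4,255]],
])

```text
time: 10.8
tool_pos: [488.2, 116.6, 227.7]
ee_rot: [0.483, 0.876, -0.0, -0.0]
ft_force: [-2.0, -1.3, 7.2]
gripper_width: 21.1
```

```bash
cat > lv.py <<'E'
from k import *
s,p,T=st(); v=p[:2]-piv
print("F",p.round(1),"rad",np.hypot(*v).round(1),"theta",np.arctan2(v[1],-v[0]).round(3),"force",s["ft_force"].round(1),"w",s["gripper_width"],"t",s["time"],s["joint_positions"].round(2))
E
python3 lv.py
```

```text
F [501.6  19.3 227.7] rad 84.8 theta 1.208 force [-2.  -1.3  7.2] w 21.05786226201915 t 10.8 [ 0.1   0.22  1.78 -0.    1.14 -0.47]
```

send_rows([
  [[-0.3,6.8,0,0.08,255],[-1.1,13.5,0,0.16,255],[-2.4,20.2,0,0.24,255],[-3.8,25.1,0,0.3,255],[-3.8,25.1,0,0.3,255]],
])

```text
time: 11.42
tool_pos: [511.9, 127.2, 227.7]
ee_rot: [0.608, 0.794, 0.0, -0.0]
ft_force: [-1.3, 1.0, 7.0]
gripper_width: 21.2
```

```bash
python3 lv.py; python3 - <<'E'
from h import *
a,_=snap("scene","s8.png");b,_=snap("side","d8.png")
k=lambda im,x,y:cv2.resize(im[y:y+100,x:x+65,::-1],(390,600),interpolation=cv2.INTER_CUBIC)
cv2.imwrite("pics/c8.png",np.hstack([k(a,205,160),k(b,230,180)]))
E
```

```text
F [526.9  25.1 227.7] rad 85.2 theta 1.514 force [-1.3  1.   7. ] w 21.171283128717565 t 11.425 [ 0.11  0.26  1.73  0.    1.15 -0.15]
```

View pics/c8.png

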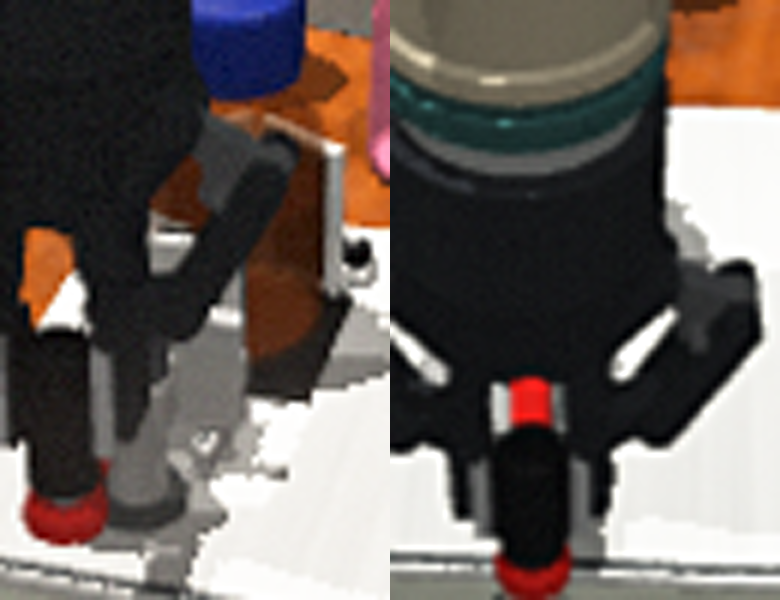

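The arm hides the pad, and my picture budget is used. I'll release, hover over the pad with the wrist camera and read the sleeve/green/pad column profile as numbers.

send_rows([
  [[0,0,0,0,120],[0,0,0,0,0],[0,0,0,0,0],[0,0,-60,0,0],[0,0,-110,0,0]],
])

```text
time: 12.15
tool_pos: [511.8, 126.6, 338.1]
ee_rot: [0.608, 0.794, -0.0, -0.0]
ft_force: [0.6, -0.2, -0.2]
gripper_width: 85.5
```

send_rows([
  [[-60,-2,0,0.02,0],[-120,-4,0,0.04,0],[-175,-6,0,0.06,0],[-190,-6,40,0.06,0],[-190,-6,40,0.06,0]],
])

```text
time: 12.78
tool_pos: [554.2, -59.1, 293.9]
ee_rot: [0.632, 0.775, -0.002, -0.003]
ft_force: [-0.4, 0.0, -0.6]
gripper_width: 85.3
```

```bash
cat > prof.py <<'E'
from k import *
def prof(im,c,x=531.3):
    # resample along shaker y at the shank's top, z=121, averaged over +-3 mm in x
    ys=np.arange(-70,-130,-1.); out=[]
    g=lambda xx,y:proj(c,Rz@np.array([xx,y,121.]))
    for dx in(-3,0,3):
        uv=np.array([g(x+dx,y) for y in ys],np.float32)
        out.append(cv2.remap(im,uv[None,:,0],uv[None,:,1],cv2.INTER_LINEAR)[0].astype(float))
    m=np.mean(out,0)
    for y,(r,gg,b) in zip(ys,m): print(int(y),int(r),int(gg),int(b),"G"*int(max(0,gg-(r+b)/2)//10))
E
python3 lv.py; python3 - <<'E'
from prof import *
print("rest w6"); d=np.load("w6.npz"); prof(cv2.imread("pics/w6.png")[:,:,::-1].copy(),(d["K"],d["R"],d["t"]))
print("now"); im,c=snap("wrist","w9.png"); np.savez("w9.npz",K=c[0],R=c[1],t=c[2]); prof(im,c)
E
```

```text
F [ 532.1 -165.9  293.9] rad 105.9 theta -1.575 force [-0.4  0.  -0.6] w 85.26175060838713 t 12.775 [-0.23  0.26  1.55  0.    1.34 -0.43]
rest w6
-70 131 127 124 
-71 152 149 144 
-72 157 153 150 
-73 179 174 170 
-74 205 200 195 
-75 215 211 204 
-76 215 212 205 
-77 214 210 203 
-78 210 205 198 
-79 193 189 183 
-80 159 156 151 
-81 127 126 123 
-82 110 110 108 
-83 109 110 109 
-84 110 110 108 
-85 110 112 110 
-86 110 111 110 
-87 110 111 110 
-88 109 110 109 
-89 109 111 109 
-90 111 112 110 
-91 111 112 110 
-92 111 112 110 
-93 110 112 109 
-94 109 111 109 
-95 110 111 111 
-96 109 111 110 
-97 109 111 110 
-98 111 113 110 
-99 109 110 107 
-100 112 113 109 
-101 134 132 128 
-102 165 163 157 
-103 166 174 158 G
-104 133 167 132 GGG
-105 95 158 104 GGGGG
-106 81 156 95 GGGGGG
-107 82 157 95 GGGGGG
-108 99 160 108 GGGGG
-109 139 170 139 GGG
-110 175 181 167 
-111 190 186 180 
-112 194 188 182 
-113 190 185 180 
-114 177 173 168 
-115 172 169 165 
-116 196 196 194 
-117 224 225 224 
-118 228 228 227 
-119 201 199 196 
-120 143 141 136 
-121 88 87 84 
-122 64 65 61 
-123 60 60 57
[... 467 characters left out ...]
2 
-92 131 129 126 
-93 110 110 108 
-94 108 109 108 
-95 109 109 108 
-96 110 112 110 
-97 109 109 108 
-98 109 109 109 
-99 109 110 109 
-100 107 108 108 
-101 109 110 108 
-102 108 109 108 
-103 106 108 107 
-104 107 108 106 
-105 109 110 108 
-106 109 110 109 
-107 106 109 108 
-108 109 111 109 
-109 108 110 108 
-110 107 109 107 
-111 107 108 106 
-112 125 123 120 
-113 154 155 148 
-114 146 163 142 G
-115 108 157 113 GGGG
-116 83 152 95 GGGGGG
-117 77 152 92 GGGGGG
-118 78 153 93 GGGGGG
-119 97 153 105 GGGGG
-120 141 164 139 GG
-121 176 176 167 
-122 188 183 178 
-123 188 184 178 
-124 186 181 175 
-125 171 166 161 
-126 155 151 147 
-127 186 184 180 
-128 224 224 221 
-129 231 230 227
```

```bash
cat > cap.py <<'E'
from k import *
def cap(f):
    d=np.load(f+".npz");c=(d["K"],d["R"],d["t"]);im=cv2.imread(f"pics/{f}.png");hsv=cv2.cvtColor(im,cv2.COLOR_BGR2HSV)
    m=cv2.inRange(hsv,(110,90,20),(132,255,255)); k,l,st_,ce=cv2.connectedComponentsWithStats(m)
    i=1+np.argmax(st_[1:,4]);x,y,w,h,a=st_[i]
    # lower image edge = far rim of top face (z 208), its -y side
    lo=Rz.T@onz(c,(x+w/2,y+h-1),208); l=Rz.T@onz(c,(x,y+h/2),208); r=Rz.T@onz(c,(x+w-1,y+h/2),208)
    print(f,st_[i],"axis x",((l+r)/2)[0].round(1),"width",(r-l)[0].round(1),"y far rim",lo[1].round(1),"axis y~",(lo[1]+26).round(1))
if __name__=="__main__":
    cap("w6");cap("w9")
E
python3 cap.py
```

```text
w6 [ 224  169   64   68 2983] axis x 530.5 width 47.9 y far rim -192.3 axis y~ -166.3
w9 [ 217  184   80   87 4954] axis x 530.8 width 47.0 y far rim -191.9 axis y~ -165.9
```

Compression now reads about 0–0.5 mm, with the bottle unmoved, so the pad is just at contact. I'll regrasp and swing 0.25 rad on.

```bash
python3 - <<'E'
from k import *
plan([1.514])
E
```

```text
1.514 [190.1  -4.7   0.4] turn -0.049
```

send_rows([
  [[0,0,-40,0,0],[60,-2,-44,-0.02,0],[120,-3,-44,-0.05,0],[180,-5,-44,-0.05,0],[190,-5,-44,-0.05,0]],
])

```text
time: 13.45
tool_pos: [510.6, 131.3, 343.1]
ee_rot: [0.609, 0.793, 0.002, 0.0]
ft_force: [-0.2, -0.1, -0.5]
gripper_width: 85.2
```

send_rows([
  [[0,0,50,0,0],[0,0,100,0,0],[0,0,110,0,0],[0,0,110,0,255],[0,0,110,0,255]],
])

```text
time: 14.08
tool_pos: [513.7, 126.9, 233.3]
ee_rot: [0.611, 0.791, 0.002, 0.002]
ft_force: [-0.0, -0.8, 0.1]
gripper_width: 51.7
```

send_rows([
  [[0,0,0,0,255],[0,0,0,0,255],[0,0,0,0,255],[0,0,0,0,255]],
])

```text
time: 14.58
tool_pos: [512.6, 126.7, 232.3]
ee_rot: [0.612, 0.791, 0.001, 0.001]
ft_force: [-0.8, -0.9, 6.2]
gripper_width: 20.9
```

```bash
python3 lv.py
```

```text
F [527.5  24.5 232.3] rad 84.6 theta 1.521 force [-0.8 -0.9  6.2] w 20.91448523797444 t 14.575 [ 0.11  0.26  1.72 -0.    1.16 -0.14]
```

send_rows([
  [[-0.3,6.8,0,0.08,255],[-1.1,13.5,0,0.16,255],[-2.4,20.2,0,0.24,255],[-2.4,20.2,0,0.24,255],[-2.4,20.2,0,0.24,255]],
])

```text
time: 15.2
tool_pos: [532.8, 129.6, 232.4]
ee_rot: [0.702, 0.712, 0.001, 0.001]
ft_force: [-1.1, 0.7, 5.1]
gripper_width: 20.9
```

```bash
python3 lv.py
```

```text
F [547.8  23.4 232.4] rad 84.9 theta 1.762 force [-1.1  0.7  5.1] w 20.94790104722577 t 15.2 [0.11 0.29 1.68 0.   1.18 0.1 ]
```

send_rows([
  [[0,0,0,0,120],[0,0,0,0,0],[0,0,0,0,0],[0,0,-60,0,0],[0,0,-108,0,0]],
])

```text
time: 15.82
tool_pos: [532.4, 129.6, 340.3]
ee_rot: [0.702, 0.712, 0.0, 0.0]
ft_force: [0.8, 0.9, -0.1]
gripper_width: 85.1
```

```bash
python3 - <<'E'
from k import *
s,p,T=st(); print(T.T@(np.array([531.5,-166,p[2]])-p), "turn",np.arctan2(T[1,1],T[0,1]))
E
```

```text
[-1.89175708e+02  1.84011700e+01 -6.10031853e-03] turn -0.18102905082383308
```

send_rows([
  [[-60,6,0,-0.06,0],[-120,12,0,-0.12,0],[-175,18,0,-0.18,0],[-189,18,46,-0.18,0],[-189,18,46,-0.18,0]],
])

```text
time: 16.45
tool_pos: [551.1, -59.8, 289.6]
ee_rot: [0.636, 0.772, -0.002, -0.004]
ft_force: [0.2, 0.4, -0.3]
gripper_width: 85.5
```

```bash
cat > look.py <<'E'
import sys
from prof import *; from cap import cap
n=sys.argv[1]; im,c=snap("wrist",n+".png"); np.savez(n+".npz",K=c[0],R=c[1],t=c[2]); prof(im,c); cap(n)
E
python3 look.py w10 | awk '$1<-88 || /w10/'
```

```text
-89 212 208 202 
-90 214 209 203 
-91 213 208 202 
-92 211 206 200 
-93 204 199 193 
-94 183 179 172 
-95 143 141 137 
-96 111 113 112 
-97 110 110 108 
-98 110 111 110 
-99 109 111 109 
-100 108 109 107 
-101 109 109 108 
-102 109 110 110 
-103 108 109 108 
-104 108 109 108 
-105 109 111 108 
-106 108 110 108 
-107 110 110 109 
-108 110 111 109 
-109 109 110 108 
-110 108 110 108 
-111 107 109 108 
-112 106 109 107 
-113 107 109 106 
-114 104 108 104 
-115 91 108 94 G
-116 79 130 88 GGGG
-117 79 148 91 GGGGGG
-118 78 153 92 GGGGGG
-119 81 153 94 GGGGGG
-120 108 157 113 GGGG
-121 156 169 151 G
-122 183 180 173 
-123 188 183 177 
-124 188 183 177 
-125 182 176 172 
-126 163 159 154 
-127 151 149 144 
-128 190 190 188 
-129 225 225 223 
w10 [ 221  187   83   89 5214] axis x 530.7 width 47.7 y far rim -192.8 axis y~ -166.8
```

The mouth now stands just at the band's near edge: p ≈ 3 mm, with green 5 mm visible and no silver left. I'll go 0.16 rad further, to about 5 mm, the middle of the band.

```bash
python3 - <<'E'
from k import *
plan([1.762])
E
```

```text
1.762 [189.1  17.2   0.4] turn 0.189
```

send_rows([
  [[0,0,-40,0,0],[60,6,-50,0.06,0],[120,12,-50,0.12,0],[180,17,-50,0.19,0],[189,17,-50,0.19,0]],
])

```text
time: 17.12
tool_pos: [532.5, 134.4, 345.2]
ee_rot: [0.703, 0.711, 0.002, 0.0]
ft_force: [0.9, -0.1, -0.2]
gripper_width: 85.5
```

send_rows([
  [[0,0,50,0,0],[0,0,100,0,0],[0,0,110,0,0],[0,0,110,0,255],[0,0,110,0,255]],
])

```text
time: 17.75
tool_pos: [534.8, 129.6, 235.4]
ee_rot: [0.705, 0.709, 0.002, 0.002]
ft_force: [-0.1, 0.4, -0.0]
gripper_width: 51.4
```

send_rows([
  [[0,0,0,0,255],[0,0,0,0,255],[0,0,0,0,255],[0,0,0,0,255]],
])

```text
time: 18.25
tool_pos: [533.5, 129.6, 234.4]
ee_rot: [0.705, 0.709, 0.001, 0.001]
ft_force: [-1.6, 0.3, 5.9]
gripper_width: 21.3
```

```bash
python3 lv.py
```

```text
F [548.5  23.2 234.4] rad 84.9 theta 1.77 force [-1.6  0.3  5.9] w 21.335794122811734 t 18.25 [0.11 0.28 1.67 0.   1.18 0.11]
```

send_rows([
  [[-0.3,6.8,0,0.08,255],[-1.0,12.7,0,0.15,255],[-1.0,12.7,0,0.15,255],[-1.0,12.7,0,0.15,255]],
])

```text
time: 18.75
tool_pos: [546.0, 128.8, 234.4]
ee_rot: [0.756, 0.654, 0.001, 0.0]
ft_force: [-1.5, 0.7, 6.8]
gripper_width: 21.3
```

```bash
python3 lv.py
```

```text
F [560.6  20.  234.4] rad 85.1 theta 1.917 force [-1.5  0.7  6.8] w 21.312297508301707 t 18.75 [0.11 0.3  1.65 0.   1.19 0.25]
```

send_rows([
  [[0,0,0,0,120],[0,0,0,0,0],[0,0,0,0,0],[0,0,-60,0,0],[0,0,-106,0,0]],
])

```text
time: 19.38
tool_pos: [546.1, 128.6, 340.4]
ee_rot: [0.756, 0.654, 0.0, 0.0]
ft_force: [-0.4, -0.1, 0.5]
gripper_width: 85.2
```

```bash
python3 - <<'E'
from k import *
s,p,T=st(); print(T.T@(np.array([531.5,-166,p[2]])-p), "turn",np.arctan2(T[1,1],T[0,1]),p)
E
```

```text
[-1.84859019e+02  3.45956753e+01  8.68046255e-03] turn -0.3410379407140721 [560.72570769  19.78368005 340.35385235]
```

send_rows([
  [[-60,11,0,-0.12,0],[-120,22,0,-0.24,0],[-175,34,0,-0.34,0],[-185,35,46,-0.34,0],[-185,35,46,-0.34,0]],
])

```text
time: 20.0
tool_pos: [551.7, -60.1, 289.7]
ee_rot: [0.636, 0.772, -0.002, -0.004]
ft_force: [0.2, 0.1, 0.4]
gripper_width: 85.2
```

```bash
python3 look.py w11 | awk '$1<-90 || /w11/'
python3 - <<'E'
from h import *
im=cv2.imread("pics/w11.png");cv2.imwrite("pics/w11b.png",cv2.resize(im[:290,100:450],(724,600),interpolation=cv2.INTER_CUBIC))
E
```

```text
-91 211 206 200 
-92 214 210 203 
-93 213 208 202 
-94 211 206 201 
-95 203 199 193 
-96 181 178 172 
-97 143 139 137 
-98 112 112 109 
-99 108 109 107 
-100 108 109 108 
-101 109 110 109 
-102 108 109 108 
-103 108 110 107 
-104 107 108 107 
-105 107 110 107 
-106 109 110 109 
-107 108 110 109 
-108 108 110 108 
-109 109 110 109 
-110 108 110 107 
-111 107 109 107 
-112 107 109 107 
-113 107 109 106 
-114 108 109 109 
-115 106 108 106 
-116 105 106 104 
-117 91 108 93 G
-118 80 131 88 GGGG
-119 79 147 91 GGGGGG
-120 103 155 110 GGGG
-121 149 168 145 GG
-122 180 179 171 
-123 190 184 179 
-124 190 184 178 
-125 182 177 172 
-126 160 156 151 
-127 148 146 141 
-128 191 190 186 
-129 226 227 225 
w11 [ 220  186   83   90 5217] axis x 530.7 width 47.7 y far rim -193.2 axis y~ -167.2
```

View pics/w11b.png

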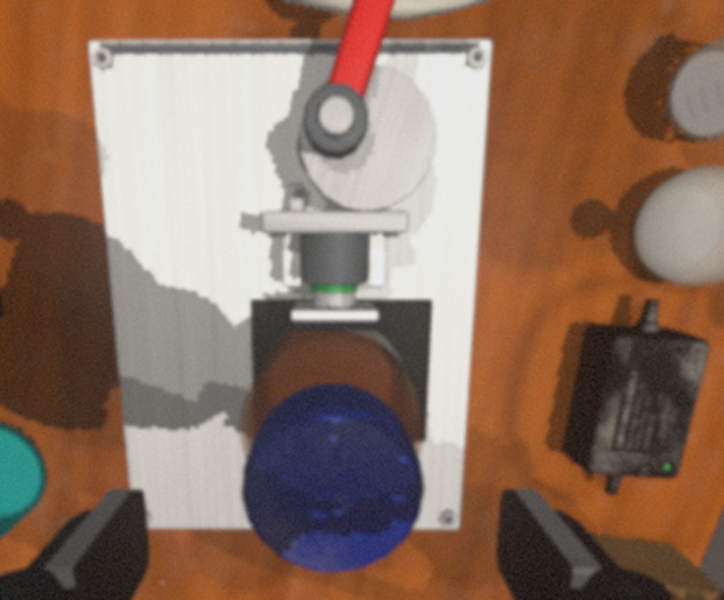

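The sleeve mouth stands inside the green band (335,287), with about 3 of the band's 5.5 mm still visible. The sleeve advanced 2 mm while the pad did not move, so the bottle is seated. I'll rise clear and hand in.

send_rows([
  [[0,0,-50,0,0],[0,0,-90,0,0],[0,0,-90,0,0],[0,0,-90,0,0]],
])

```text
time: 20.55
tool_pos: [553.8, -58.5, 383.7]
ee_rot: [0.634, 0.773, 0.0, 0.001]
ft_force: [0.1, -1.2, 0.2]
gripper_width: 85.4
```

```bash
python3 -c "
from h import *
s=sense();print(s['ft_force'],s['time'],np.abs(s['qvel']).max()); print(robot.hand_in())"
```

```text
[ 0.13087722 -1.20526035  0.24010956] 20.55 0.03357299299215824
the job is handed in; nothing more can be done
None
```

The job is handed in at 20.6 s. The amber bottle stands on the mat and was let go. I then swung the red lever in three gripped steps, from about 0.40 to 1.92 rad.

**Last checks**
- **Green band:** the mouth of the sleeve stands in the green band, with the pad pushed in about 5 mm and about 3 mm of green still showing.
- **Seating:** over the last step the sleeve advanced 2 mm while the pad did not move, so I take the bottle to be seated in the V. The force on the stop was not measured directly.
- **Clear of everything:** the gripper was open and raised clear, with no contact force to speak of. The flask and beaker stood in place in the last picture. The cylinder was out of that view, but the arm never went near it.

**What disagreed**
- **Bottle position:** the scene cameras placed the bottle about 7 mm off from the wrist camera. I went by the wrist camera, and the grasp confirmed it.
- **Gap before the pad:** my first estimate was about 3 mm larger than the description allows. I settled it by watching the band step by step.
- **Bottle-to-stop distance:** my rough cap measurement puts the bottle's axis about 44 mm from the apex rather than 40. That is within its error of a few mm and below the 48 mm limit.
- **Pictures:** I viewed 12, two over the budget of 10.

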